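# Flip the sample status flag over

### The job

The samples are done: flip the white paddle of the status flag right over its pivot with the fingertips, so that it lies flat on the rests on the other side of the stand with its bar face up (pressing its finger tab down raises it, then it can be pushed over and pressed flat). Only touch and push: never take the paddle or its tab between the fingers, and do not lift or shift the stand. Leave the tube rack, the timer and the tape roll that stand round it where they are.

Things in the scene. Friction and masses are not known exactly. Their poses are not given: they have to be found in the camera images.
- flag_stand: Grey flag stand, 0.9 kg, loose, turned any way. Base 100 (its x) x 230 (its y) x 12 mm; origin at the centre of the underside. The hinge axis runs along its x at y = 0, 80 mm up, between thin uprights at x = +-38 mm (90 mm high, 20 mm long in y). Rests: four posts with rubber tops, 14 mm wide, 78 mm high, at x = +-20, y = +-85 mm.
- paddle (a joint): Hinge of the white paddle, rad. 0: level on the rests at the stand's -y side, black ring face up (starts at 0 to 0.2); pi/2 upright; pi: level on the +y rests, black bar face up; stops at both. Stiff hinge (0.03 N m friction, paddle 30 g): it stays where it is left. Pressing the finger tab down raises it: tab 50 degrees below level gives about 1.3.
- paddle_end (a point): Middle of the paddle's free edge, 95 mm from the hinge axis, mid-thickness; moves with the paddle. The paddle is a flat plate 60 mm wide (along the hinge) and 4 mm thick; the raised ring and bar (2 mm) lie 23 to 61 mm from the hinge.
- tab_end (a point): Middle of the free edge of the finger tab, a plain white tongue 26 mm wide and 4 mm thick that reaches 60 mm from the hinge axis, opposite the paddle and in one piece with it. At joint 0 it points to the stand's +y and 25 degrees upward; it turns with the paddle.
- rack: Blue microtube rack, 82 x 196 x 40 mm, empty, long in its y; origin at the centre of the underside. Bystander: leave alone.
- kitchen_timer: Small white countdown timer, 46 x 64 x 59 mm; origin at the centre of the underside. Bystander: leave alone.
- tape: Roll of tan tape lying flat, 96 mm across, 25 mm high; origin at the centre of the underside. Bystander: leave alone.

How it is judged:
On the way:
1. the paddle has been raised past upright (value of joint paddle above 1.65 rad), for 0.1 s.
At the end, for the whole second after the job is handed in: The paddle lies level on the +y rests (joint above 3.05 rad, at rest), and the stand is upright, at rest and within 30 mm of where it started (value of joint paddle above 3.05 rad and velocity of joint paddle between -0.05 and 0.05 rad/s and distance of flag_stand from where it was at the start of the episode below 0.03 m and angle between flag_stand's own z axis and vertical below 0.05 rad and linear speed of flag_stand below 0.01 m/s); the robot touches nothing.
It fails at once if the stand is lifted or tipped (height (world z) of flag_stand above 0.01 m or angle between flag_stand's own z axis and vertical above 0.15 rad).
It fails at once if the stand is shifted more than 40 mm (distance of flag_stand from where it was at the start of the episode above 0.04 m).
It fails at once if the rack, the timer or the tape roll is moved more than 25 mm (distance of any of rack, kitchen_timer, tape from where it was at the start of the episode above 0.025 m).
It fails at once if the paddle or its tab is held between the fingers (contact force between the fingers and paddle above 0.3 N and ((x of the grasp point in the frame of paddle_end between -0.03 and 0.03 m and y of the grasp point in the frame of paddle_end between 0 and 0.09 m and z of the grasp point in the frame of paddle_end between -0.004 and 0.004 m) or distance between the grasp point and tab_end below 0.009 m)).
It also fails if it takes over 48 s, if anything falls off the work surface, if the arm or the gripper's body presses on something with over 40 N, if the wrist force passes 120 N, or if a joint passes its speed limit or range.

### The arm

A 7-joint arm with a two-finger parallel gripper is mounted at the origin on a cart in front of the work surface, level with it; the furniture and walls round the work are solid. World frame = base frame: x ahead of the robot, y to its left, z up, the work surface at z = 0. Lengths are in m, angles in rad, forces in N, time in s.
With the tool pointing down it reaches from about 0.425 to 1.025 m from the base axis. Payload 9.4 kg.
Tool frame: the origin (TCP) lies at the centre of the arm's flange, where the gripper is bolted on; the fingertips stand 186 mm ahead of it and the grasp point (between the pads) lies 167 mm ahead of it; z points along the fingers, y is the line along which they close (so a half turn about z gives the same grasp; the last joint's range is limited). The gripper opens to 93 mm and grips with 3 to 60 N. Pads are 15 mm wide; open, the fingers measure 128 mm over their backs; the gripper's body (75 mm by 188 mm) begins 65 mm behind the grasp point.
Start: joints at [1.172, 0.599, -0.003, 1.599, 0.002, 0.943, -0.08], TCP at [0.229, -0.688, 0.405] pointing down, gripper open.
Joint ranges: [-2.57, 2.57], [-0.35, 1.97], [-1.29, 1.29], [0.11, 2.56], [-1.05, 4.19], [0.11, 1.86], [-2.63, 2.63]. Speed limits (rad/s): [2.22, 2.22, 3.01, 3.01, 3.14, 3.14, 3.14].

### API

Orientations are given as a unit quaternion [w, x, y, z].
In Python, from bench import ctrl gives the robot as it stands. The module is installed in compiled form; this text tells all that it offers.
- The arm moves only by the tool move_arm, never from a script. Its argument "plan" is a list of rows, each an object of numbers: "claw": the finger opening in mm, from 0 to 93; "x", "y", "z": the shift along the world's x, y, z each as a share of 150 mm, from -1 to 1; "spin": the turn about the world's z as a share of pi rad, from -1 to 1. A call has 1 to 5 rows; each row is the pose to reach, as a shift and turn from the pose commanded when the call began, turning the shorter way round; what a row does not reach only later rows make up. A row lasts 1/12 s, in which the tool goes at most 41.7 mm and 7.16 degrees, less where a joint would pass 70% of its speed; a pose out of reach is approached as far as the arm can. A call with a number of a shift or a turn outside -1 to 1 is refused whole. A call with a gripper value outside its range is refused whole. The fingers move at their own pace and stop on an object; "grip_force" is the grip in N (left out, the last holds). Time passes only in rows, so rows that repeat a pose let the fingers close. It gives the time, the measured TCP pose, the force, the opening and the grip force at its end, in the units of the state.
- ctrl.get_state(): the state, without advancing time (a new reading comes with each control period).
- ctrl.read_camera(name): name is "scene" or "side" or "wrist"; returns a dict with "frame" (420x560x3 uint8, blue, green, red), "fx", "fy", "cx", "cy" (pixels), "R" (3x3) and "t" (3): a world point X has camera coordinates R X + t; the wrist camera has in their place "T_tool_cam" (4x4, takes a point from camera to tool coordinates, whose origin is the TCP and whose axes are the flange's). Camera axes: x right, y down, z forward; pixel columns grow to the right and rows downward; lengths in m; the calibration is good to about 2 mm. A picture is of the moment at which its call begins: read the wrist's pose just before it. There is no depth.
- ctrl.finish_job(): hands the job in; it is judged then, once.
The state is a dict: "clock": time; "qpos": joint angles; "joint_velocities": joint speeds; "effort": joint torques, N m; "tool_pos": TCP position; "orientation": TCP orientation; "force": force on the tool from outside, world axes, zero at the start; "torque": the same for the moment, N m; "width": opening from 0.0 (shut) to 1.0 (fully open); "gripper_force": force on a finger pad.
Only numpy, scipy, OpenCV 4.12 (cv2) and the standard library are available. Lean on these libraries where they do the work, as an engineer would, in place of code of your own. Each camera call takes 0.05 s, during which the arm holds its last target. There are 200 camera calls.

## Working session

There is one attempt and no reset: what is moved stays moved. The work goes in short steps, Python scripts to look and compute and a tool call to move; the robot and the scene stay as the last step left them, time stands still between calls to the robot, and variables do not carry over. Pictures are saved under pics/ and viewed, at most 10 in all, crops included, and the job is handed in when it is done.

Besides the shell and the picture viewer there is one more tool, called after "Emit:" as name(argument=value, ...) on one line, values as JSON. move_arm: Moves the arm, as the interface text tells. Its arguments: {"type":"object","properties":{"plan":{"type":"array"},"grip_force":{"type":"number"}},"required":["plan"]}

```bash
mkdir -p pics; cat > h.py <<'E'
from bench import ctrl
import numpy as np, cv2, json
def snap(n,f):
    r=ctrl.read_camera(n); cv2.imwrite(f'pics/{f}.png',r['frame'])
    np.savez(f'pics/{f}.npz',**{k:np.array(v) for k,v in r.items() if k!='frame'}); return r
def ray(f,u,v,z):
    c=np.load(f'pics/{f}.npz'); d=c['R'].T@np.array([(u-c['cx'])/c['fx'],(v-c['cy'])/c['fy'],1]); o=-c['R'].T@c['t']
    return o+d*(z-o[2])/d[2]
def proj(f,X):
    c=np.load(f'pics/{f}.npz'); p=c['R']@np.array(X)+c['t']; return [float(c['fx']*p[0]/p[2]+c['cx']),float(c['fy']*p[1]/p[2]+c['cy'])]
E
python3 - <<'E'
from h import *
s=ctrl.get_state(); print(s)
a=snap('scene','s1');b=snap('side','d1')
for r in(a,b): print(np.round(-r['R'].T@r['t'],3),r['fx'])
E
```

```text
{'clock': 0.0, 'qpos': array([ 1.17232294,  0.60012831, -0.00255863,  1.60009978,  0.00180501,
        0.94288654, -0.07983052]), 'joint_velocities': array([-1.42315643e-04, -1.25539736e-03,  2.26849567e-04,  9.38922230e-05,
        1.16629147e-03, -7.77981745e-04,  2.34348136e-04]), 'effort': array([-1.86710972e-04, -7.65068793e+01,  1.49732921e+00, -2.52345192e+01,
       -5.24007285e-02,  1.70798303e-02,  2.01778234e-04]), 'tool_pos': array([ 0.22923729, -0.68760645,  0.40386797]), 'orientation': array([-7.36253715e-04,  9.87081852e-01,  1.60214979e-01, -1.88020790e-04]), 'force': array([-0.6406928 , -0.62080781,  0.17008176]), 'torque': array([ 0.01129741, -0.00132698, -0.05209421]), 'gripper_force': 0.0, 'width': 1.0018132763554786}
[-0.432  0.617  0.881] 524.468799620977
[0.391 1.039 0.634] 459.18965943084135
```

View pics/s1.png

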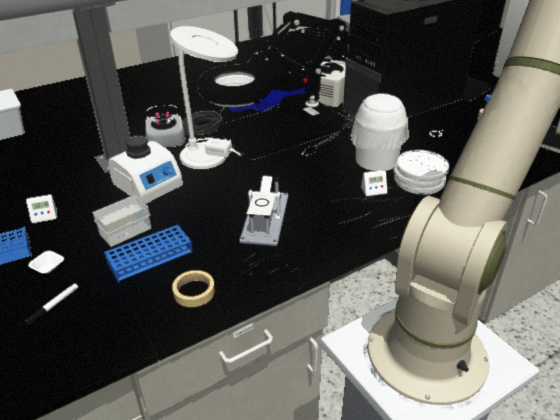

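View pics/d1.png

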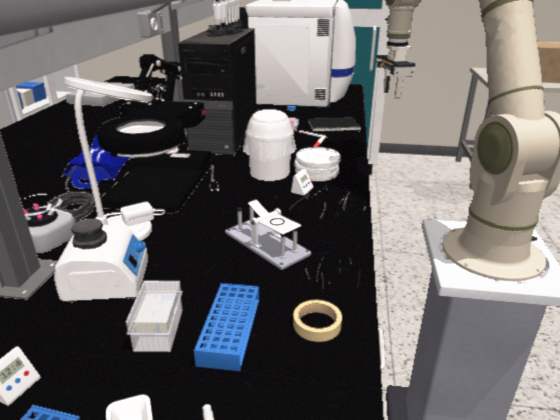

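The stand is near (264,215) in the scene view and (268,235) in the side view. The rack and tape lie to one side of it and the timer to the other. I'll enlarge both views.

```bash
python3 - <<'E'
from h import *
a=cv2.imread('pics/s1.png')[165:255,220:310];b=cv2.imread('pics/d1.png')[185:275,215:320]
a=cv2.resize(a,None,fx=4.4,fy=4.4,interpolation=2)[:396,:396];b=cv2.resize(b,None,fx=3.8,fy=3.8,interpolation=2)
h=max(a.shape[0],b.shape[0]);p=lambda i:cv2.copyMakeBorder(i,0,h-i.shape[0],0,0,0)
cv2.imwrite('pics/c1.png',np.hstack([p(a),p(b)]))
E
```

```text
(no output)
```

View pics/c1.png

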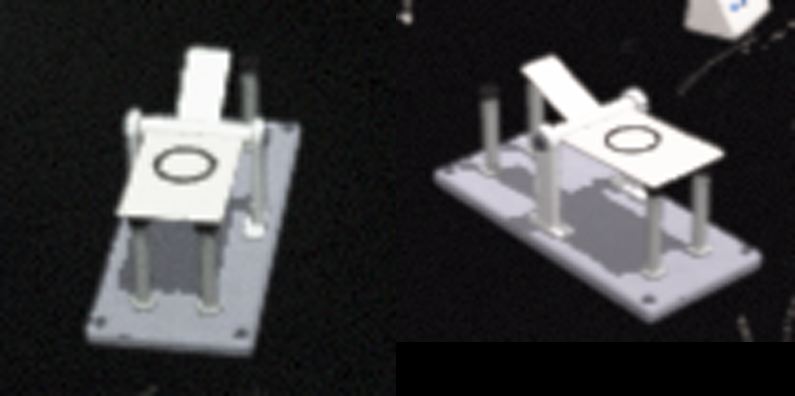

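```bash
cat > fit.py <<'E'
from h import *
from scipy.optimize import least_squares
def mdl(p,X,th=None):
    c,s=np.cos(p[2]),np.sin(p[2]); return np.array([p[0]+c*X[0]-s*X[1],p[1]+s*X[0]+c*X[1],X[2]])
def pad(th,x,r=.095): return (x,-r*np.cos(th),.08+r*np.sin(th))
def tab(th,x,r=.06): a=np.radians(25)-th; return (x,r*np.cos(a),.08+r*np.sin(a))
E
python3 - <<'E'
from fit import *
S=lambda u,v:('s1',220+u/4.4,165+v/4.4)
D=lambda u,v:('d1',215+(u-396)/3.8,185+v/3.8)
f=lambda X:(lambda t:X); 
obs=[(S(88,335),f((-.05,-.115,.012))),(S(252,348),f((.05,-.115,.01))),(S(299,123),f((.05,.115,.012))),
(S(118,215),lambda t:pad(t,-.03)),(S(222,222),lambda t:pad(t,.03)),(S(190,48),lambda t:tab(t,-.013)),(S(229,50),lambda t:tab(t,.013)),
(D(434,178),f((-.05,.115,.012))),(D(650,316),f((-.05,-.115,.01))),(D(760,259),f((.05,-.115,.012))),
(D(652,185),lambda t:pad(t,-.03)),(D(723,153),lambda t:pad(t,.03)),(D(522,68),lambda t:tab(t,-.013)),(D(553,56),lambda t:tab(t,.013))]
res=lambda p:np.concatenate([np.array(proj(o[0],mdl(p,g(p[3]))))-o[1:] for o,g in obs])
g0=ray('s1',264,215,.01);print(g0)
r=min((least_squares(res,[g0[0],g0[1],y,.1]) for y in(-2,-1,0,1,2,3)),key=lambda r:r.cost)
print(r.x,r.cost);print(np.round(r.fun.reshape(-1,2),1))
p=r.x;np.save('pose.npy',p)
for n,X in [('tab',tab(p[3],0)),('pad',pad(p[3],0)),('hinge',(0,0,.08)),('+y',(0,.115,0))]: print(n,mdl(p,X).round(3))
for n,f_,u,v,z in[('timer','s1',375,190,0),('tape','s1',193,295,.0),('rackNE','s1',190,240,.04),('rackcorner','s1',112,268,.03),('lamp','s1',205,155,0),('grey white jar','s1',378,160,0)]: print(n,ray(f_,u,v,z).round(3))
E
```

```text
[0.56914756 0.04554915 0.01      ]
[0.56583611 0.04521495 4.01426605 0.04921914] 9.155620316493238
[[-1.4 -0.9]
 [-0.3 -0.2]
 [-0.1 -0.4]
 [-0.5 -0.2]
 [-0.7 -0. ]
 [-0.9  0.1]
 [-0.4  0.3]
 [-0.3 -2.3]
 [ 0.4 -0.9]
 [ 1.5 -2. ]
 [ 0.7  0.1]
 [ 0.5  0. ]
 [ 0.2 -0.2]
 [-0.  -0. ]]
tab [0.608 0.01  0.103]
pad [0.493 0.106 0.085]
hinge [0.566 0.045 0.08 ]
+y [ 0.654 -0.029  0.   ]
timer [ 0.506 -0.299  0.   ]
tape [0.407 0.335 0.   ]
rackNE [0.547 0.274 0.04 ]
rackcorner [0.564 0.471 0.03 ]
lamp [0.969 0.034 0.   ]
grey white jar [ 0.632 -0.419  0.   ]
```

Emit:
move_arm(plan=[{"claw": 0, "x": 0.5, "y": 1, "z": 0, "spin": 0.17}, {"claw": 0, "x": 0.5, "y": 1, "z": 0, "spin": 0.17}, {"claw": 0, "x": 0.5, "y": 1, "z": 0, "spin": 0.17}, {"claw": 0, "x": 0.5, "y": 1, "z": 0, "spin": 0.17}, {"claw": 0, "x": 0.5, "y": 1, "z": 0, "spin": 0.17}])

```text
clock: 0.52
tool_pos: [0.3088, -0.5308, 0.4047]
orientation: [-0.002, 0.907, 0.422, 0.002]
force: [0.4, 0.6, 0.3]
width: 0.693
gripper_force: 0.0
```

Emit:
move_arm(plan=[{"claw": 0, "x": 0.5, "y": 1, "z": 0, "spin": 0.17}, {"claw": 0, "x": 0.5, "y": 1, "z": 0, "spin": 0.17}, {"claw": 0, "x": 0.5, "y": 1, "z": 0, "spin": 0.17}, {"claw": 0, "x": 0.5, "y": 1, "z": 0, "spin": 0.17}, {"claw": 0, "x": 0.5, "y": 1, "z": 0, "spin": 0.17}])

```text
clock: 0.93
tool_pos: [0.3828, -0.3808, 0.405]
orientation: [-0.001, 0.763, 0.647, 0.001]
force: [0.2, 0.8, -1.0]
width: 0.331
gripper_force: 0.0
```

Emit:
move_arm(plan=[{"claw": 0, "x": 0.5, "y": 1, "z": 0, "spin": 0.17}, {"claw": 0, "x": 0.5, "y": 1, "z": 0, "spin": 0.17}, {"claw": 0, "x": 0.5, "y": 1, "z": 0, "spin": 0.17}, {"claw": 0, "x": 0.5, "y": 1, "z": 0, "spin": 0.17}, {"claw": 0, "x": 0.5, "y": 1, "z": 0, "spin": 0.17}])

```text
clock: 1.35
tool_pos: [0.4574, -0.2308, 0.4053]
orientation: [0.0, 0.565, 0.825, 0.002]
force: [0.6, -0.2, 0.6]
width: 0.01
gripper_force: 0.0
```

Emit:
move_arm(plan=[{"claw": 0, "x": 0.5, "y": 1, "z": 0, "spin": 0.16}, {"claw": 0, "x": 0.5, "y": 1, "z": 0, "spin": 0.16}, {"claw": 0, "x": 0.5, "y": 1, "z": 0, "spin": 0.16}, {"claw": 0, "x": 0.5, "y": 1, "z": 0, "spin": 0.16}, {"claw": 0, "x": 0.5, "y": 1, "z": 0, "spin": 0.16}])

```text
clock: 1.77
tool_pos: [0.5319, -0.0805, 0.4053]
orientation: [0.001, 0.343, 0.939, 0.003]
force: [1.0, 0.9, -0.1]
width: 0.003
gripper_force: 0.0
```

Emit:
move_arm(plan=[{"claw": 0, "x": 0.44, "y": 0.66, "z": 0, "spin": 0}, {"claw": 0, "x": 0.44, "y": 0.66, "z": 0, "spin": 0}, {"claw": 0, "x": 0.44, "y": 0.66, "z": -0.3, "spin": 0}, {"claw": 0, "x": 0.44, "y": 0.66, "z": -0.55, "spin": 0}, {"claw": 0, "x": 0.44, "y": 0.66, "z": -0.55, "spin": 0}])

```text
clock: 2.18
tool_pos: [0.5947, 0.013, 0.3174]
orientation: [-0.003, 0.349, 0.937, -0.001]
force: [-0.1, 0.3, 0.5]
width: 0.002
gripper_force: 0.0
```

```bash
python3 - <<'E'
from fit import *
s=ctrl.get_state();p=np.load('pose.npy')
R=np.array([[np.cos(p[2]),np.sin(p[2])],[-np.sin(p[2]),np.cos(p[2])]])
print(s['tool_pos'],R@(s['tool_pos'][:2]-p[:2]),s['tool_pos'][2]-.186)
a=snap('scene','s2');b=snap('side','d2')
f=lambda i,y,x:cv2.resize(i[y:y+130,x:x+130],(400,400),interpolation=2)
cv2.imwrite('pics/c2.png',np.hstack([f(a['frame'],125,205),f(b['frame'],145,200)]))
E
```

```text
[0.59468181 0.01297374 0.31735916] [0.00615692 0.04282128] 0.13135916014563237
```

View pics/c2.png

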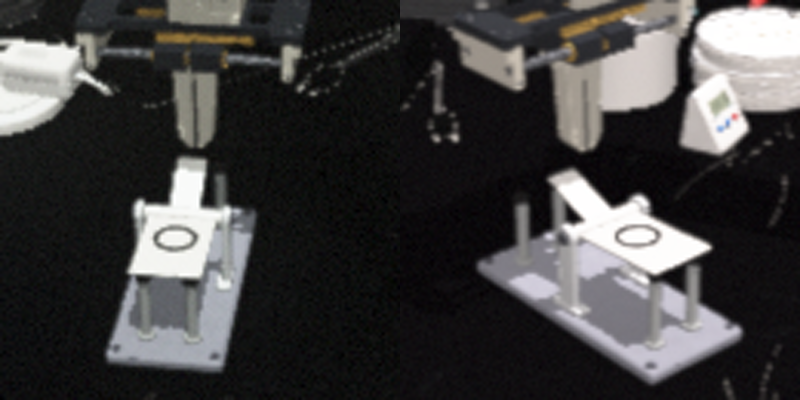

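The closed fingertips hang above the tab end: tip at (195,147) against the tab at (190,165) on the left, and (577,150) against (570,180) on the right. Next I press the tab down.

Emit:
move_arm(plan=[{"claw": 0, "x": 0, "y": 0, "z": -0.1, "spin": 0}, {"claw": 0, "x": 0, "y": 0, "z": -0.2, "spin": 0}, {"claw": 0, "x": 0, "y": 0, "z": -0.28, "spin": 0}, {"claw": 0, "x": 0, "y": 0, "z": -0.36, "spin": 0}, {"claw": 0, "x": 0, "y": 0, "z": -0.42, "spin": 0}])

```text
clock: 2.7
tool_pos: [0.5954, 0.0102, 0.2594]
orientation: [0.001, 0.351, 0.937, -0.0]
force: [-0.4, 0.0, 1.6]
width: 0.008
gripper_force: 0.7
```

Emit:
move_arm(plan=[{"claw": 0, "x": 0, "y": 0, "z": -0.05, "spin": 0}, {"claw": 0, "x": 0, "y": 0, "z": -0.1, "spin": 0}, {"claw": 0, "x": 0, "y": 0, "z": -0.14, "spin": 0}, {"claw": 0, "x": 0, "y": 0, "z": -0.17, "spin": 0}, {"claw": 0, "x": 0, "y": 0, "z": -0.17, "spin": 0}])

```text
clock: 3.12
tool_pos: [0.5952, 0.0113, 0.2329]
orientation: [-0.0, 0.35, 0.937, -0.0]
force: [-0.3, 0.8, -0.5]
width: 0.003
gripper_force: 0.0
```

```bash
python3 - <<'E'
from fit import *
s=ctrl.get_state();p=np.load('pose.npy')
R=np.array([[np.cos(p[2]),np.sin(p[2])],[-np.sin(p[2]),np.cos(p[2])]])
print(s['tool_pos'],R@(s['tool_pos'][:2]-p[:2]),s['tool_pos'][2]-.186,s['force'])
a=snap('scene','s3');b=snap('side','d3')
f=lambda i,y,x:cv2.resize(i[y:y+130,x:x+130],(400,400),interpolation=2)
cv2.imwrite('pics/c3.png',np.hstack([f(a['frame'],125,205),f(b['frame'],145,200)]))
E
```

```text
[0.59518286 0.01128033 0.23288929] [0.00713209 0.04429361] 0.04688929383881696 [-0.29536884  0.81122434 -0.4960919 ]
```

View pics/c3.png

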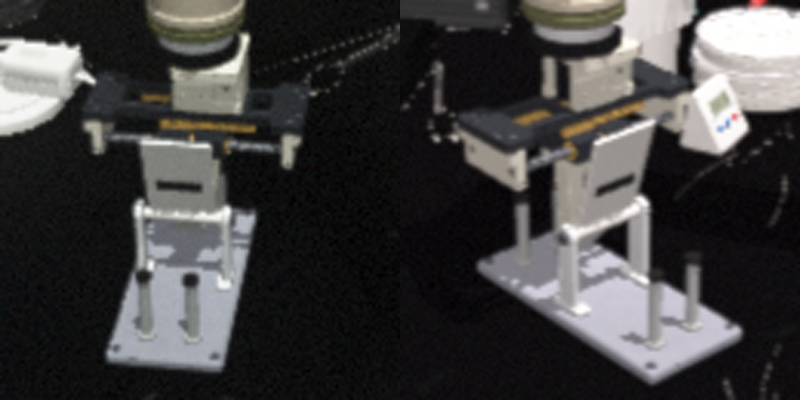

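The paddle now stands up at about 1.25 rad, bar face at (180,187) in the left view. Now up, over to the −y side, and push.

Emit:
move_arm(plan=[{"claw": 0, "x": 0, "y": 0, "z": 0.25, "spin": 0}, {"claw": 0, "x": 0, "y": 0, "z": 0.5, "spin": 0}, {"claw": 0, "x": 0, "y": 0, "z": 0.75, "spin": 0}, {"claw": 0, "x": 0, "y": 0, "z": 1, "spin": 0}, {"claw": 0, "x": 0, "y": 0, "z": 1, "spin": 0}])

```text
clock: 3.63
tool_pos: [0.5966, 0.0122, 0.3909]
orientation: [0.005, 0.35, 0.937, 0.002]
force: [1.3, 0.7, -0.0]
width: 0.005
gripper_force: 0.0
```

Emit:
move_arm(plan=[{"claw": 0, "x": 0, "y": 0, "z": 0.1, "spin": 0}, {"claw": 0, "x": -0.25, "y": 0.24, "z": 0.1, "spin": 0}, {"claw": 0, "x": -0.5, "y": 0.48, "z": 0.1, "spin": 0}, {"claw": 0, "x": -0.5, "y": 0.48, "z": 0.1, "spin": 0}, {"claw": 0, "x": -0.5, "y": 0.48, "z": 0.1, "spin": 0}])

```text
clock: 4.05
tool_pos: [0.517, 0.0867, 0.3995]
orientation: [-0.0, 0.347, 0.938, 0.0]
force: [-0.1, -0.1, 0.6]
width: 0.007
gripper_force: 0.0
```

```bash
cat > w.py <<'E'
from fit import *
s=ctrl.get_state();p=np.load('pose.npy')
R=np.array([[np.cos(p[2]),np.sin(p[2])],[-np.sin(p[2]),np.cos(p[2])]])
print(s['tool_pos'],R@(s['tool_pos'][:2]-p[:2]),s['tool_pos'][2]-.186,s['force'],s['clock'])
a=snap('scene','s4');b=snap('side','d4')
f=lambda i,y,x:cv2.resize(i[y:y+130,x:x+130],(400,400),interpolation=2)
import sys
cv2.imwrite(f'pics/{sys.argv[1]}.png',np.hstack([f(a['frame'],125,205),f(b['frame'],145,200)]))
E
python3 w.py c4
```

```text
[0.5169524  0.0866585  0.39954061] [-0.00032632 -0.06408649] 0.21354060811350833 [-0.06135925 -0.1101506   0.60130879] 4.05
```

View pics/c4.png

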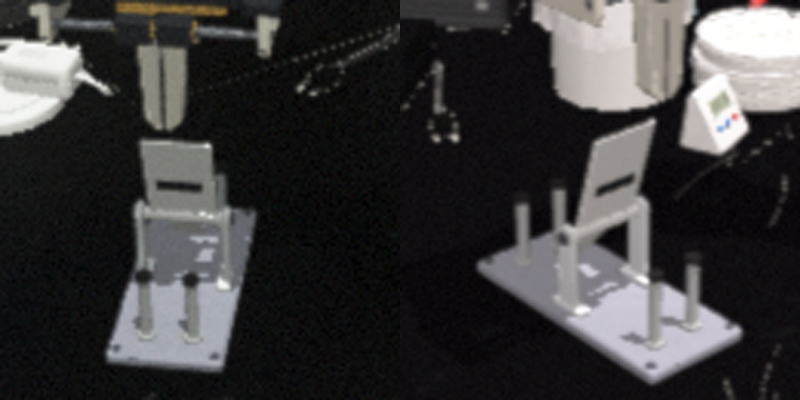

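The paddle stands free at about 1.25 rad, top edge at (177,142) on the left, and the fingers are clear on the −y side. Down, then push toward +y.

Emit:
move_arm(plan=[{"claw": 0, "x": 0, "y": 0, "z": -0.25, "spin": 0}, {"claw": 0, "x": 0, "y": 0, "z": -0.5, "spin": 0}, {"claw": 0, "x": 0, "y": 0, "z": -0.53, "spin": 0}, {"claw": 0, "x": 0.05, "y": -0.04, "z": -0.53, "spin": 0}, {"claw": 0, "x": 0.1, "y": -0.08, "z": -0.53, "spin": 0}])

```text
clock: 4.57
tool_pos: [0.5366, 0.0708, 0.32]
orientation: [0.0, 0.35, 0.937, 0.0]
force: [0.3, 0.0, 0.5]
width: 0.01
gripper_force: 0.0
```

Emit:
move_arm(plan=[{"claw": 0, "x": 0.07, "y": -0.06, "z": 0, "spin": 0}, {"claw": 0, "x": 0.14, "y": -0.12, "z": 0, "spin": 0}, {"claw": 0, "x": 0.21, "y": -0.18, "z": 0, "spin": 0}, {"claw": 0, "x": 0.28, "y": -0.235, "z": 0, "spin": 0}, {"claw": 0, "x": 0.33, "y": -0.28, "z": 0, "spin": 0}])

```text
clock: 4.98
tool_pos: [0.5863, 0.0274, 0.3197]
orientation: [0.001, 0.351, 0.936, 0.0]
force: [-0.7, 1.0, -0.1]
width: -0.001
gripper_force: 0.2
```

```bash
python3 w.py c5
```

```text
[0.5863464  0.02744157 0.31967495] [0.00043168 0.0271363 ] 0.13367494783963457 [-0.72489418  0.95012087 -0.05702823] 4.9833
```

View pics/c5.png

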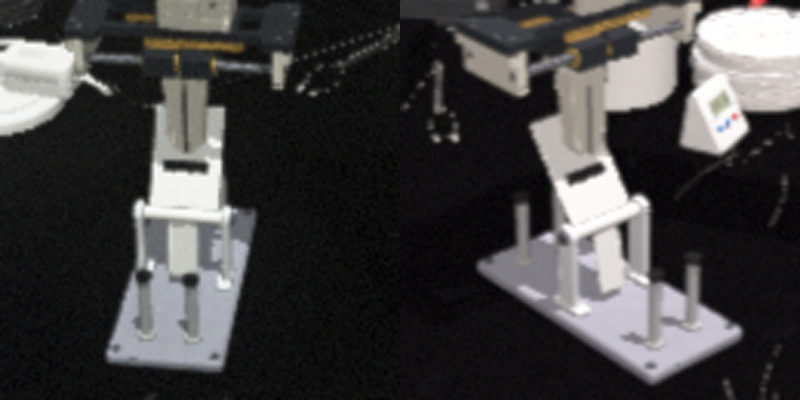

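The paddle is past upright, at roughly 2.1 rad with the bar at (185,165) and the fingers behind it. Continue over and press flat.

Emit:
move_arm(plan=[{"claw": 0, "x": 0.07, "y": -0.06, "z": -0.06, "spin": 0}, {"claw": 0, "x": 0.14, "y": -0.12, "z": -0.14, "spin": 0}, {"claw": 0, "x": 0.2, "y": -0.17, "z": -0.2, "spin": 0}, {"claw": 0, "x": 0.25, "y": -0.21, "z": -0.26, "spin": 0}, {"claw": 0, "x": 0.25, "y": -0.21, "z": -0.3, "spin": 0}])

```text
clock: 5.5
tool_pos: [0.6237, -0.0042, 0.2721]
orientation: [-0.0, 0.351, 0.936, -0.0]
force: [0.0, -0.3, -0.6]
width: 0.005
gripper_force: 0.2
```

Emit:
move_arm(plan=[{"claw": 0, "x": 0, "y": 0, "z": -0.02, "spin": 0}, {"claw": 0, "x": 0, "y": 0, "z": -0.04, "spin": 0}, {"claw": 0, "x": 0, "y": 0, "z": -0.05, "spin": 0}, {"claw": 0, "x": 0, "y": 0, "z": -0.06, "spin": 0}, {"claw": 0, "x": 0, "y": 0, "z": -0.06, "spin": 0}])

```text
clock: 5.92
tool_pos: [0.6219, -0.0017, 0.2674]
orientation: [0.001, 0.35, 0.937, -0.001]
force: [-6.5, -3.2, 22.2]
width: 0.007
gripper_force: 10.8
```

Emit:
move_arm(plan=[{"claw": 0, "x": 0, "y": 0, "z": 0.05, "spin": 0}, {"claw": 0, "x": 0, "y": 0, "z": 0.2, "spin": 0}, {"claw": 0, "x": 0, "y": 0, "z": 0.45, "spin": 0}, {"claw": 0, "x": 0, "y": 0, "z": 0.7, "spin": 0}, {"claw": 0, "x": 0, "y": 0, "z": 0.9, "spin": 0}])

```text
clock: 6.33
tool_pos: [0.6219, -0.0012, 0.4029]
orientation: [0.0, 0.349, 0.937, 0.0]
force: [1.9, 0.5, 0.4]
width: 0.008
gripper_force: 0.0
```

```bash
python3 w.py c6; python3 - <<'E'
from fit import *
p=np.load('pose.npy')
for f,x0,y0 in(('s4',205,125),('d4',200,145)):
  for th in (3.0,np.pi):
    for x in(-.03,.03):
      q=proj(f,mdl(p,pad(th,x)));print(f,round(th,2),x,round((q[0]-x0)*3.077+(400 if f=='d4' else 0)),round((q[1]-y0)*3.077))
E
```

```text
[ 0.6218704  -0.00122075  0.40292529] [-0.0004457   0.07277306] 0.21692529076662675 [1.90020725 0.53516073 0.35026159] 6.3333
s4 3.0 -0.03 165 142
s4 3.0 0.03 230 146
s4 3.14 -0.03 166 153
s4 3.14 0.03 230 158
d4 3.0 -0.03 505 178
d4 3.0 0.03 561 157
d4 3.14 -0.03 505 192
d4 3.14 0.03 560 171
```

View pics/c6.png

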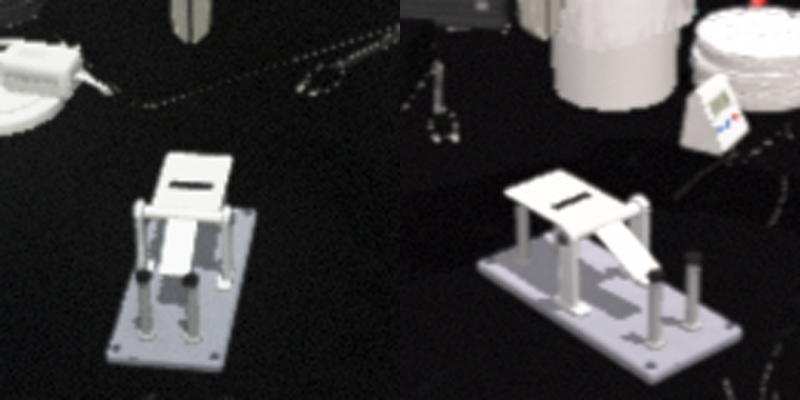

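The paddle lies flat with the bar face up. Its end corners at (167,153), (232,156) on the left and (505,191), (560,171) on the right match the prediction for π. The stand has not moved and the arm is clear, so I'm handing in.

```bash
python3 -c "
from bench import ctrl
print(ctrl.finish_job())"
```

```text
the job is handed in; nothing more can be done
None
```

The paddle is flipped over and lies flat on the +y rests with its bar face up; the final pictures show the stand unmoved, nothing else was touched, and I handed the job in at about 6.4 s (no verdict came back).

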